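# Turn the jar turntable to the pointer and set its brake

### The job

On the leather bench, push on a spoke of the turntable with a fingertip to turn it, slowly enough that the jars stay standing, until the squat wide jar stands squarely in front of the brass pointer. Then push the brake lever beside the disc all the way round to its stop, so that it lies alongside the disc. Do not push or lift the jars themselves, and leave everything else on the bench where it is.

Things in the scene. Friction and masses are not known exactly. Their poses are not given: they have to be found in the camera images.
- squat_mid (a point): the squat wide amber jar with a broad black lid (66 across, 52 tall), loose on the turntable like the other two: centre of the jar, half-way up. Its middle stands 98 mm from the turntable's axis; it stands on the disc, whose top is 28 mm above the table. This is the jar wanted at the pointer.
- bottle_mid (a point): the slim amber bottle (46 across, 74 tall), loose on the turntable, half-way up; 98 mm from the axis.
- can_mid (a point): the plain round amber can-shaped pot (48 across, 66 tall), loose on the turntable, half-way up; 98 mm from the axis.
- hub (a point): on the upright axis of the turntable, at the height of its three spokes (78 mm above the table). The turntable is an aluminium disc 280 across with its top 28 mm above the table; three jars stand on it 120 degrees apart. The grey hub is at most 52 across at its foot, 36 across at the spokes, and its top is 96 mm above the table.
- spoke0 (a point): a point on the axis of one of the three level steel spokes, 75 mm from the turntable's axis. The spoke is a round bar 12 thick, its centre 78 mm above the table (44 mm of free room under it), running from the hub out to a 20 mm black ball centred 110 mm from the axis. The spokes stand midway between the jars and turn with the disc.
- spoke1 (a point): a point on the axis of one of the three level steel spokes, 75 mm from the turntable's axis. The spoke is a round bar 12 thick, its centre 78 mm above the table (44 mm of free room under it), running from the hub out to a 20 mm black ball centred 110 mm from the axis. The spokes stand midway between the jars and turn with the disc.
- spoke2 (a point): a point on the axis of one of the three level steel spokes, 75 mm from the turntable's axis. The spoke is a round bar 12 thick, its centre 78 mm above the table (44 mm of free room under it), running from the hub out to a 20 mm black ball centred 110 mm from the axis. The spokes stand midway between the jars and turn with the disc.
- turntable (a joint): angle of the turntable, rad, 0 at the start, growing counter-clockwise seen from above; it turns freely either way (about 3 N at 75 mm from the axis, more when turned fast); the jars stand loose and topple if it is jerked round, 0.5 rad/s is safe and stays where it is left.
- pointer_tip (a point): tip of the fixed brass pointer, a 40 mm cone on a dark upright just outside the disc (148 mm from the axis, 56 mm above the table, upright's top 60 mm, the cone's top 65 mm), which points level at the turntable's axis.
- pointer_spot (a point): the place right in front of the pointer where the jar's middle belongs: 98 mm from the turntable's axis on the line from the axis to the pointer's tip, 56 mm above the table. Fixed.
- brake_pivot (a point): on the upright pivot of the brake lever, at the middle of the lever's height (56 mm above the table), on a post beside the disc, 178 mm from the turntable's axis.
- brake_tip (a point): the upright black knob (20 across, from 40 to 70 mm above the table) near the lever's outer end, 90 mm from the pivot; at the height of point brake_pivot. The lever is a flat steel bar 14 wide and 12 thick (centre 56 mm above the table), with only an 8 mm dark foot plate and a 16 mm strip on the table within 45 mm of the pivot, and nothing under the rest of the bar.
- brake (a joint): angle of the brake lever, rad: near 0 it is off and sticks outward from the disc; it grows as the lever swings counter-clockwise seen from above, to the stop at 1.4, where it is on and lies alongside the disc. About 1.5 N at the knob; stays where it is left.
- weight: steel pattern weight with a knob, 56 wide, 56 tall mm; bystander, to be left alone; origin at its underside.
- tape: roll of paper tape lying flat, 90 across, 22 tall mm; bystander, to be left alone; origin at its underside.
- mallet: hammer lying on the table; bystander, to be left alone; origin near the middle of its underside.
- pot: open white ceramic cup, 72 across, 75 tall mm; bystander, to be left alone; origin at its underside.
- burnisher: turned wooden burnisher standing up, 44 across, 80 tall mm; bystander, to be left alone; origin at its underside.
- tray: low open grey parts tray, 120 x 160 x 30 mm; bystander, to be left alone; origin at its underside.
- squat: the same jar as the point of its name; origin at the centre of its underside.
- bottle: the same jar as the point of its name; origin at the centre of its underside.
- can: the same jar as the point of its name; origin at the centre of its underside.
Things that resemble listed ones, but are neither listed nor needed, are in the scene too. What is shaped like the squat but pink or purple is not meant.

How it is judged:
On the way, in this order (a step that is already met when the one before it is completed fails the run):
1. the squat jar stands in front of the pointer while the brake is still off (horizontal distance between squat_mid and pointer_spot below 0.014 m and value of joint brake below 1 rad and velocity of joint turntable between -0.05 and 0.05 rad/s), for 0.3 s.
2. the brake lever is at its stop, the jar still at the pointer (horizontal distance between squat_mid and pointer_spot below 0.014 m and value of joint brake above 1.3 rad), for 0.2 s.
At the end, for the whole second after the job is handed in: The squat jar's middle is within 14 mm of the spot in front of the pointer, at rest, and the brake lever is within 0.1 rad of its stop (joint above 1.3) (all of step 2 and linear speed of squat below 0.01 m/s); the robot touches nothing.
It fails at once if a jar on the turntable is lifted, tipped or slid in or out by more than 15 mm (height (world z) of squat_mid above 0.064 m or angle between any of squat_mid, bottle_mid, can_mid's own z axis and vertical above 0.5 rad or horizontal distance between any of squat_mid, bottle_mid, can_mid and hub above 0.113 m or horizontal distance between any of squat_mid, bottle_mid, can_mid and hub below 0.083 m or height (world z) of bottle_mid above 0.075 m or height (world z) of can_mid above 0.071 m).
It fails at once if a jar is pushed round on the disc towards a spoke (horizontal distance between any of squat_mid, bottle_mid, can_mid and spoke0 below 0.072 m or horizontal distance between any of squat_mid, bottle_mid, can_mid and spoke1 below 0.072 m or horizontal distance between any of squat_mid, bottle_mid, can_mid and spoke2 below 0.072 m).
It fails at once if the robot pushes on a jar (more than 1 N) (contact force between the arm and squat above 1 N or contact force between the arm and bottle above 1 N or contact force between the arm and can above 1 N).
It fails at once if a bystander on the bench is moved by more than 20 mm (distance of any of weight, tape, mallet, pot, burnisher, tray from where it was at the start of the episode above 0.02 m).
It also fails if it takes over 64 s, if anything falls off the work surface, if the arm or the gripper's body presses on something with over 40 N, if the wrist force passes 120 N, or if a joint passes its speed limit or range.

### The arm

A 6-joint arm with a two-finger parallel gripper is mounted at the origin on the work surface. World frame = base frame: x ahead of the robot, y to its left, z up, the work surface at z = 0. Lengths are in m, angles in rad, forces in N, time in s.
With the tool pointing down it reaches from about 0.25 to 0.8 m from the base axis. Payload 3.9 kg.
Tool frame: the origin (TCP) lies at the very end of the fingers, on their centre line; the grasp point (between the pads) lies 19 mm behind it; x points along the fingers, y is the direction in which the jaws open and shut, and the axes are right-handed (so a half turn about x gives the same grasp; the last joint's range is limited). The gripper opens to 85 mm and grips with 20 to 120 N. Pads are 22 mm wide; open, the fingers measure 114 mm over their backs; the gripper's body (76 mm by 85 mm) begins 54 mm behind the grasp point. The pads swing forward as they close: fully open they stand 13 mm farther back than shut.
Start: joints at [1.152, 0.26, -0.138, 1.173, 0, 1.571], TCP at [0.213, 0.48, 0.231] pointing down, gripper open.
Joint ranges: [-2.78, 2.78], [-0.83, 1.72], [-1.28, 1.37], [-1.9, 2.12], [-1.57, 1.48], [-3.14, 3.14]. Speed limits (rad/s): [2.57, 2.57, 3.14, 3.14, 3.14, 3.14].

### API

Orientations are given as [roll, pitch, yaw] about the fixed x, y, z axes, in that order (R = Rz(yaw) Ry(pitch) Rx(roll)).
In Python, from cell import read_state, read_camera, close_job, trace, landmark_of gives the robot as it stands.
- The arm moves only by the tool play_rows, never from a script. Its argument "rows" is a list of rows, each a list of 2 entries, a list of its own where there are three numbers: the shift along the world's x, y, z in cm, then the turn about the world's z in degrees. A call has 1 to 10 rows; each row shifts and turns the commanded pose from where the row before left it; what a row does not reach is not made up. A row lasts 1/10 s, in which the tool goes at most 50 mm and 8.59 degrees, less where a joint would pass 70% of its speed; a pose out of reach is approached as far as the arm can. A call is refused whole if a number of a shift passes 5 or a number of a turn 8.59, either way. A call with a gripper value outside its range is refused whole. "grip" is the closure, from -1 (fully open) to 1 (shut), so that 0 is half open, set as the call begins (left out, the last holds). The fingers move at their own pace and stop on an object; the grip force is fixed at half the most. Time passes only in rows, so rows that do not move let the fingers close. It gives the time, the measured TCP pose, the force and the opening at its end, in the units of the state.
- read_state(): the state, without advancing time (a new reading comes with each control period).
- read_camera(name): name is "scene" or "top" or "wrist"; returns a dict with "image" (384x512x3 uint8, blue, green, red), "z_map" (384x512 float32, m along the optical axis (not along the pixel's ray), 0 where there is no reading), "K" (3x3 intrinsics, pixels), "position" and "attitude" of the camera in the world; the wrist camera has in their place "hand_eye" (4x4, takes a point from camera to tool coordinates, whose origin is the TCP and whose axes are the tool frame's). Camera axes: x right, y down, z forward; pixel columns grow to the right and rows downward; lengths in m; the calibration is good to about 2 mm. A picture is of the moment at which its call begins: read the wrist's pose just before it.
- close_job(): hands the job in, once; it reports no verdict.
Trained networks look in the newest picture that a camera, given by its name, has taken for a name from the list of things; names that differ only in an ending like _2 or _b are one class to them, and where a whole thing is asked for, a point or a joint stands for the part that bears it (a point fixed in the world has none). Each returns a list of dicts, best first, with "conf" (0 to 1); they miss things now and then, are a little off and sometimes report something else, mostly with a low value. They report only what shows in the picture. A call takes as long as a camera call. They do not tell look-alikes from the thing itself.
- trace(camera, name): "region" (384x512 bool, what is visible of it) and "extent" ([left, top, right, bottom] in pixels, round what is visible of it).
- landmark_of(camera, name): "pixel" ([column, row] in pixels: a listed point, or the origin of a listed thing).
The state is a dict: "time": time; "q": joint angles; "dq": joint speeds; "tau": joint torques, N m; "position": TCP position; "tool_rot": TCP orientation; "ft_force": force on the tool from outside, world axes, zero at the start; "moment": the same for the moment, N m; "gripper_width": opening from 0.0 (shut) to 1.0 (fully open).
Only numpy, scipy, OpenCV 4.12 (cv2) and the standard library are available. Lean on these libraries where they do the work, as an engineer would, in place of code of your own. Each camera call takes 0.05 s, during which the arm holds its last target. There are 200 camera calls.

## Working session

There is one attempt and no reset: what is moved stays moved. The work goes in short steps, Python scripts to look and compute and a tool call to move; the robot and the scene stay as the last step left them, time stands still between calls to the robot, and variables do not carry over. Pictures are saved under pics/ and viewed, about 8 in all and at most 12, crops included, and the job is handed in when it is done.

Besides the shell and the picture viewer there is one more tool, called after ">>>" by a JSON object that holds its "method" and its "body", one argument or row to a line. play_rows: Moves the arm, as the interface text tells. Its arguments: {"type":"object","properties":{"rows":{"type":"array"},"grip":{"type":"number"}},"required":["rows"]}

```bash
mkdir -p pics; cat > h.py <<'E'
import numpy as np,cv2
from cell import *
def rot(a):
    a=np.array(a,float)
    if a.shape==(3,3): return a
    if a.size==4: raise Exception('quat')
    r,p,y=a
    c,s=np.cos,np.sin
    Rx=np.array([[1,0,0],[0,c(r),-s(r)],[0,s(r),c(r)]]);Ry=np.array([[c(p),0,s(p)],[0,1,0],[-s(p),0,c(p)]]);Rz=np.array([[c(y),-s(y),0],[s(y),c(y),0],[0,0,1]])
    return Rz@Ry@Rx
def at_z(c,px,z):
    R=rot(c['attitude']);d=R@np.linalg.inv(c['K'])@np.array([px[0],px[1],1.]);o=np.array(c['position'])
    return o+d*(z-o[2])/d[2]
E
python3 - <<'E'
from h import *
print(read_state())
Z=dict(squat_mid=.054,bottle_mid=.065,can_mid=.061,hub=.078,spoke0=.078,pointer_tip=.056,pointer_spot=.056,brake_pivot=.056,brake_tip=.056,weight=0,tape=0,mallet=0,pot=0,burnisher=0,tray=0)
for n in ['top','scene']:
    c=read_camera(n);cv2.imwrite(f'pics/{n}0.png',c['image']);print(n,c['position'],c['attitude'],c['K'][0])
    for k,z in Z.items():
        for d in landmark_of(n,k)[:5]:
            print(k,round(d['conf'],2),np.round(d['pixel']),np.round(at_z(c,d['pixel'],z)[:2],3))
E
```

```text
{'time': 0.0, 'q': array([ 1.15198030e+00,  2.60688775e-01, -1.39376123e-01,  1.17268613e+00,
       -3.92892367e-05,  1.57079931e+00]), 'dq': array([ 0.00104789,  0.00309419,  0.00059073,  0.00021034,  0.00039319,
       -0.00029383]), 'tau': array([ 1.14517261e-04, -4.05679822e+01,  2.53922188e+01,  1.88972836e-02,
       -3.48169606e-04, -5.68349975e-06]), 'position': array([0.21324234, 0.47900039, 0.23045973]), 'tool_rot': array([-1.55069617,  1.56884123, -1.96951515]), 'ft_force': array([-0.24455694,  0.02290935,  0.35358785]), 'moment': array([ 0.0214656 ,  0.01084573, -0.00559465]), 'gripper_width': 1.0002981125311354}
top [0.43464467 0.03572368 1.06860444] [-2.98163327  0.01726872 -1.57582892] [377.6277495    0.         254.42330795]
squat_mid 0.89 [285. 110.] [ 0.823 -0.036]
squat_mid 0.79 [264. 216.] [0.524 0.027]
squat_mid 0.62 [225. 114.] [0.814 0.135]
bottle_mid 0.72 [194. 277.] [0.365 0.21 ]
bottle_mid 0.68 [298. 168.] [ 0.653 -0.066]
can_mid 0.63 [297. 171.] [ 0.646 -0.063]
can_mid 0.57 [274. 184.] [ 0.609 -0.001]
can_mid 0.52 [327. 222.] [ 0.507 -0.139]
can_mid 0.35 [
[... 1068 characters left out ...]
mid 0.85 [189. 236.] [ 0.503 -0.138]
hub 0.62 [222. 218.] [ 0.556 -0.06 ]
spoke0 0.91 [250. 212.] [ 0.61  -0.008]
spoke0 0.86 [220. 243.] [ 0.59 -0.13]
spoke0 0.66 [200. 204.] [ 0.479 -0.048]
pointer_tip 0.89 [229. 272.] [ 0.643 -0.179]
brake_tip 0.82 [256. 161.] [0.526 0.192]
brake_tip 0.52 [222. 218.] [ 0.547 -0.046]
weight 0.83 [303. 188.] [0.681 0.207]
weight 0.54 [290. 221.] [0.697 0.074]
weight 0.16 [228. 203.] [0.51  0.048]
tape 0.84 [212. 153.] [0.356 0.207]
mallet 0.93 [170. 346.] [ 0.604 -0.376]
pot 0.73 [222. 243.] [ 0.566 -0.083]
pot 0.59 [291. 218.] [0.695 0.083]
burnisher 0.87 [196. 184.] [0.384 0.066]
burnisher 0.17 [231. 202.] [0.514 0.056]
tray 0.77 [293. 139.] [0.563 0.403]
```

```bash
python3 - <<'E'
import cv2,numpy as np
a=cv2.imread('pics/top0.png')[90:310,160:400];b=cv2.imread('pics/scene0.png')[110:330,140:380]
cv2.imwrite('pics/both.png',cv2.resize(np.vstack([a]),None,fx=2.7,fy=2.7,interpolation=2))
cv2.imwrite('pics/sc.png',cv2.resize(b,None,fx=2.7,fy=2.7,interpolation=2))
E
```

```text
(no output)
```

View pics/both.png

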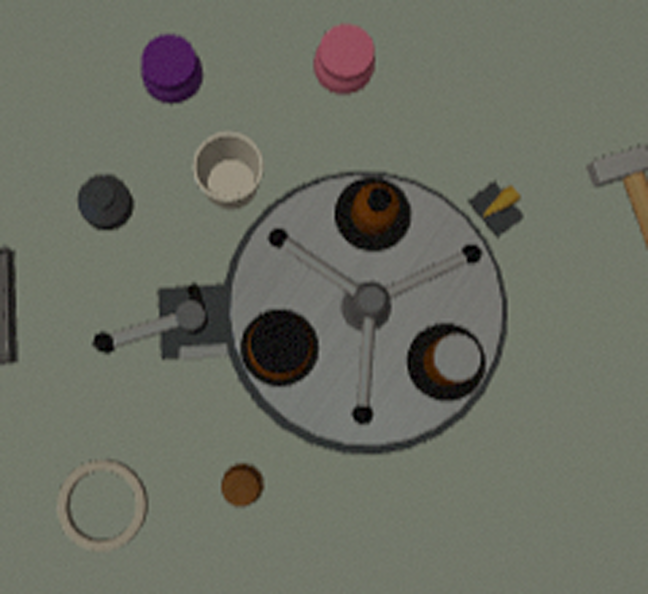

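View pics/sc.png

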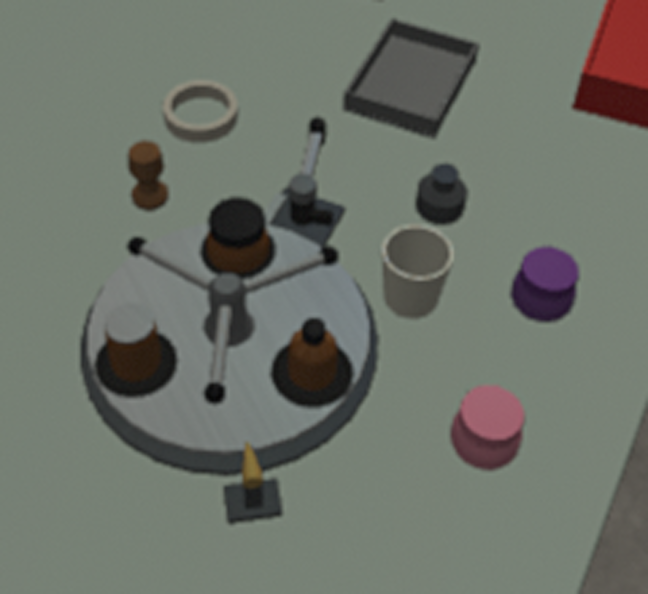

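The top crop shows three squat-shaped candidates: purple (172,68), pink (345,58), and the amber one with a black lid on the disc at (280,348). The amber one, at full-picture pixel (264,216), fits the description. The pointer is at the right, the brake at the left, and the lever sticks out to the left.

Clockwise by about 168° is the shorter way. I'll fit the geometry next.

```bash
python3 - <<'E'
from h import *
from scipy.optimize import least_squares
sp=[(.589,-.13),(.493,-.046),(.605,.005),(.590,-.13),(.479,-.048),(.61,-.008)];sk=[0,1,2,0,1,2]
jr=[(.524,.027),(.515,.042),(.653,-.066),(.657,-.067),(.507,-.139),(.503,-.138)];jk=[112,112,-8,-8,-128,-128]
hb=[(.556,-.053),(.556,-.060)]
def f(p):
    h=p[:2];r=[]
    for s,k in zip(sp,sk):
        a=np.radians(p[2]-68-120*k);r+=list(h+.075*np.array([np.cos(a),np.sin(a)])-s)
    for s,k in zip(jr,jk):
        a=np.radians(p[2]+k);r+=list(h+.098*np.array([np.cos(a),np.sin(a)])-s)
    for s in hb:r+=list(h-s)
    return np.array(r)
s=least_squares(f,[.558,-.057,0],loss='soft_l1',f_scale=.005,x_scale=[.01,.01,1]);h=s.x[:2];print(s.x,np.round(f(s.x).reshape(-1,2),3).tolist())
for t in [(.651,-.186),(.643,-.179)]:
    d=np.array(t)-h;print('ptr',np.linalg.norm(d),np.degrees(np.arctan2(d[1],d[0])))
print(np.round(rot(read_state()['tool_rot']),2))
R=.075;b=s.x[2]+172
for o in (0,18,25): a=np.radians(b+o);print(o,h+R*np.array([np.cos(a),np.sin(a)]))
E
```

```text
[ 0.55962414 -0.05789721  1.69335082] [[0.001, 0.003], [-0.008, -0.004], [-0.001, -0.002], [-0.0, 0.003], [0.006, -0.002], [-0.006, 0.011], [-0.004, 0.005], [0.005, -0.01], [0.004, -0.003], [0.0, -0.002], [-0.005, 0.002], [-0.001, 0.001], [0.004, -0.005], [0.004, 0.002]]
ptr 0.1573526979352846 -54.49969649045975
ptr 0.14702863262868965 -55.45368487332815
[[ 0.    0.41  0.91]
 [-0.    0.91 -0.41]
 [-1.   -0.    0.  ]]
0 [ 0.48507803 -0.04965849]
18 [ 0.48618067 -0.07309773]
25 [ 0.48858058 -0.08193494]
```

>>> {"method": "play_rows", "body": {
  "rows": [
    [[2,-4,0],4],
    [[2,-4,0],4],
    [[2,-4,0],4],
    [[2,-4,0],4],
    [[2,-4,0],4],
    [[2,-4,0],4],
    [[2,-4,0],4],
    [[2,-4,0],4],
    [[2,-4,0],5],
    [[2,-4,0],0]
  ],
  "grip": 1
}}

```text
time: 2.6
position: [0.4141, 0.0779, 0.2316]
tool_rot: [0.118, 1.57, 0.346]
ft_force: [1.0, -0.5, -1.7]
gripper_width: -0.001
```

>>> {"method": "play_rows", "body": {
  "rows": [
    [[2,-4,0],0],
    [[2,-4,0],0],
    [[2,-4,0],0],
    [[1.5,-4,0],0],
    [[0,0,0],0],
    [[0,0,0],0],
    [[0,0,0],0]
  ]
}}

```text
time: 3.3
position: [0.4879, -0.0797, 0.2312]
tool_rot: [2.355, 1.57, 2.583]
ft_force: [0.7, -0.4, -0.1]
gripper_width: -0.003
```

```bash
python3 - <<'E'
from h import *
s=read_state();print(s['q'],s['position'],np.round(rot(s['tool_rot']),2),s['gripper_width'],s['time'])
c=read_camera('wrist');cv2.imwrite('pics/w1.png',c['image'])
E
```

```text
[-1.62147553e-01  2.08420130e-01 -2.07993770e-01  1.15534281e+00
  4.02236624e-04 -3.89641551e-01] [ 0.48786895 -0.07967682  0.23116532] [[-0.   -0.23  0.97]
 [ 0.    0.97  0.23]
 [-1.    0.   -0.  ]] -0.0032075660296259816 3.3
```

View pics/w1.png

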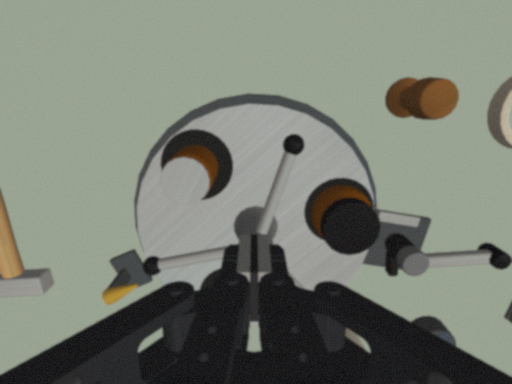

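The wrist view shows the target spoke running from the hub to its ball at (293,145), with the can at (190,180) and the squat jar at (348,220). I'll check the entry point against this closer view before going down.

```bash
cat >> h.py <<'E'
def wrist():
    s=read_state();c=read_camera('wrist');R=rot(s['tool_rot']);H=np.array(c['hand_eye'])
    c['attitude']=R@H[:3,:3];c['position']=R@H[:3,3]+s['position'];return c
E
python3 - <<'E'
from h import *
c=wrist()
for k,z in dict(hub=.078,spoke0=.078,squat_mid=.054,can_mid=.061,brake_pivot=.056,brake_tip=.056,pointer_tip=.056).items():
    for d in landmark_of('wrist',k)[:3]: print(k,round(d['conf'],2),np.round(d['pixel']),np.round(at_z(c,d['pixel'],z)[:2],3))
print('ball',at_z(c,(293,145),.078))
E
```

```text
hub 0.84 [254. 248.] [ 0.565 -0.061]
spoke0 0.72 [278. 176.] [ 0.485 -0.057]
spoke0 0.69 [183. 261.] [ 0.595 -0.13 ]
spoke0 0.56 [301. 292.] [ 0.604 -0.   ]
squat_mid 0.65 [339. 221.] [0.525 0.024]
can_mid 0.74 [191. 169.] [ 0.502 -0.141]
brake_pivot 0.82 [411. 261.] [0.552 0.116]
brake_pivot 0.34 [278. 177.] [ 0.491 -0.053]
brake_tip 0.84 [492. 259.] [0.53  0.203]
pointer_tip 0.6 [137. 282.] [ 0.648 -0.18 ]
ball [ 0.4526556  -0.05013216  0.078     ]
```

>>> {"method": "play_rows", "body": {
  "rows": [
    [[0,-0.2,-3],0],
    [[0,0,-3],0],
    [[0,0,-3],0],
    [[0,0,-2.5],0],
    [[0,0,-2],0],
    [[0,0,-1.5],0],
    [[0,0,-1],0],
    [[0,0,-0.8],0],
    [[0,0,0],0],
    [[0,0,0],0]
  ]
}}

```text
time: 4.75
position: [0.4889, -0.0824, 0.0637]
tool_rot: [-0.412, 1.57, -0.185]
ft_force: [-0.4, -0.3, 0.8]
gripper_width: 0.002
```

```bash
cat > arc.py <<'E'
# python3 arc.py cx cy r ang0 step n yawstep : rounded rows from actual commanded pose
import sys,json,numpy as np
cx,cy,r,a0,st,n,per=map(float,sys.argv[1:8])
a=np.radians(a0+st*np.arange(int(n)+1));p=np.c_[cx+r*np.cos(a),cy+r*np.sin(a)]*100
p=np.round(p,2);d=np.diff(p,axis=0)
for i in range(0,int(n),10): print(np.round(d[i:i+10],2).tolist())
print(p[0],p[-1])
E
python3 arc.py .561 -.059 .077 197.5 -2.5 75 0
```

```text
[[-0.1, 0.33], [-0.08, 0.32], [-0.06, 0.33], [-0.05, 0.33], [-0.04, 0.34], [-0.02, 0.33], [-0.01, 0.34], [0.01, 0.34], [0.02, 0.33], [0.04, 0.34]]
[[0.05, 0.33], [0.06, 0.33], [0.08, 0.32], [0.1, 0.33], [0.1, 0.31], [0.13, 0.32], [0.13, 0.3], [0.15, 0.31], [0.16, 0.29], [0.18, 0.29]]
[[0.18, 0.28], [0.2, 0.27], [0.21, 0.26], [0.22, 0.25], [0.24, 0.24], [0.24, 0.24], [0.25, 0.22], [0.26, 0.21], [0.27, 0.2], [0.28, 0.18]]
[[0.29, 0.18], [0.29, 0.16], [0.31, 0.15], [0.3, 0.13], [0.32, 0.13], [0.31, 0.1], [0.33, 0.1], [0.32, 0.08], [0.33, 0.06], [0.33, 0.05]]
[[0.34, 0.04], [0.33, 0.02], [0.34, 0.01], [0.34, -0.01], [0.33, -0.02], [0.34, -0.04], [0.33, -0.05], [0.33, -0.06], [0.32, -0.08], [0.33, -0.1]]
[[0.31, -0.1], [0.32, -0.13], [0.3, -0.13], [0.31, -0.15], [0.29, -0.16], [0.29, -0.18], [0.28, -0.18], [0.27, -0.2], [0.26, -0.21], [0.25, -0.22]]
[[0.24, -0.24], [0.24, -0.24], [0.22, -0.25], [0.21, -0.26], [0.2, -0.27], [0.18, -0.28], [0.18, -0.29], [0.16, -0.29], [0.15, -0.31], [0.13, -0.3]]
[[0.13, -0.32], [0.1, -0.31], [0.1, -0.33], [0.08, -0.32], [0.06, -0.33]]
[48.76 -8.22] [63.68 -4.56]
```

>>> {"method": "play_rows", "body": {
  "rows": [
    [[-0.05,0.16],-1.25]
  ]
}}

```text
schema error: expected 3 numbers
```

>>> {"method": "play_rows", "body": {
  "rows": [
    [[-0.1,0.17,0],-1.2],
    [[-0.05,0.16,0],-1.2],
    [[-0.05,0.16,0],-1.2],
    [[-0.04,0.16,0],-1.3],
    [[-0.04,0.16,0],-1.3],
    [[-0.03,0.17,0],-1.3],
    [[-0.03,0.17,0],-1.3],
    [[-0.02,0.16,0],-1.2],
    [[-0.02,0.17,0],-1.2],
    [[-0.02,0.17,0],-1.3]
  ]
}}

```text
time: 5.75
position: [0.4847, -0.066, 0.0634]
tool_rot: [-0.779, 1.57, -0.772]
ft_force: [0.7, -3.0, 1.0]
gripper_width: 0.002
```

>>> {"method": "play_rows", "body": {
  "rows": [
    [[-0.02,0.33,0],-2.5],
    [[-0.01,0.34,0],-2.5],
    [[0.01,0.34,0],-2.5],
    [[0.02,0.33,0],-2.5],
    [[0.04,0.34,0],-2.5],
    [[0.05,0.33,0],-2.5],
    [[0.06,0.33,0],-2.5],
    [[0.08,0.32,0],-2.5],
    [[0.1,0.33,0],-2.5],
    [[0.1,0.31,0],-2.5]
  ]
}}

```text
time: 6.75
position: [0.4888, -0.0331, 0.0633]
tool_rot: [-1.164, 1.57, -1.595]
ft_force: [-0.7, -4.5, 1.6]
gripper_width: -0.001
```

>>> {"method": "play_rows", "body": {
  "rows": [
    [[0.13,0.32,0],-2.5],
    [[0.13,0.3,0],-2.5],
    [[0.15,0.31,0],-2.5],
    [[0.16,0.29,0],-2.5],
    [[0.18,0.29,0],-2.5],
    [[0.18,0.28,0],-2.5],
    [[0.2,0.27,0],-2.5],
    [[0.21,0.26,0],-2.5],
    [[0.22,0.25,0],-2.5],
    [[0.24,0.24,0],-2.5]
  ]
}}

```text
time: 7.75
position: [0.5053, -0.0049, 0.0629]
tool_rot: [-2.034, 1.568, -2.901]
ft_force: [-1.3, -4.5, 2.0]
gripper_width: -0.004
```

```bash
cat > look.py <<'E'
from h import *
import sys
h=np.array([.561,-.059]);s=read_state();d=s['position'][:2]-h
print(s['time'],'finger r,ang',np.linalg.norm(d),np.degrees(np.arctan2(d[1],d[0])),'q6',s['q'][5])
for n in ['top','scene']:
    c=read_camera(n);cv2.imwrite(f'pics/{n}_{sys.argv[1]}.png',c['image'])
    for k,z in dict(squat_mid=.054,spoke0=.078,can_mid=.061,bottle_mid=.065,brake_tip=.056,brake_pivot=.056).items():
        for e in landmark_of(n,k)[:4]:
            p=at_z(c,e['pixel'],z)[:2];d=p-h
            if np.linalg.norm(d)<.13 or 'brake' in k: print(n,k,round(e['conf'],2),np.round(p,3),'r',round(np.linalg.norm(d),3),'ang',round(np.degrees(np.arctan2(d[1],d[0])),1))
E
python3 look.py a
```

```text
7.75 finger r,ang 0.07763483929324828 135.8450536655057 q6 0.8576204352261311
top squat_mid 0.48 [0.614 0.03 ] r 0.104 ang 59.2
top spoke0 0.72 [ 0.516 -0.132] r 0.086 ang -121.9
top spoke0 0.64 [ 0.633 -0.066] r 0.072 ang -5.8
top bottle_mid 0.72 [ 0.611 -0.143] r 0.098 ang -59.5
top brake_tip 0.77 [0.518 0.205] r 0.267 ang 99.4
top brake_tip 0.15 [ 0.648 -0.064] r 0.087 ang -3.3
top brake_pivot 0.65 [0.553 0.119] r 0.179 ang 92.6
top brake_pivot 0.53 [0.656 0.214] r 0.289 ang 70.8
scene squat_mid 0.57 [0.616 0.028] r 0.103 ang 57.9
scene spoke0 0.72 [ 0.643 -0.061] r 0.082 ang -1.4
scene spoke0 0.69 [ 0.529 -0.127] r 0.075 ang -114.9
scene can_mid 0.6 [ 0.469 -0.066] r 0.092 ang -175.5
scene bottle_mid 0.81 [ 0.615 -0.147] r 0.103 ang -58.3
scene bottle_mid 0.74 [ 0.464 -0.062] r 0.097 ang -178.4
scene brake_tip 0.66 [0.532 0.205] r 0.265 ang 96.2
scene brake_pivot 0.72 [0.55  0.123] r 0.182 ang 93.4
```

>>> {"method": "play_rows", "body": {
  "rows": [
    [[0.24,0.24,0],-2.5],
    [[0.25,0.22,0],-2.5],
    [[0.26,0.21,0],-2.5],
    [[0.27,0.2,0],-2.5],
    [[0.28,0.18,0],-2.5],
    [[0.29,0.18,0],-2.5],
    [[0.29,0.16,0],-2.5],
    [[0.31,0.15,0],-2.5],
    [[0.3,0.13,0],-2.5],
    [[0.32,0.13,0],-2.5]
  ]
}}

```text
time: 9.45
position: [0.5335, 0.0132, 0.063]
tool_rot: [-1.818, 1.568, -3.12]
ft_force: [-3.8, -0.8, 0.8]
gripper_width: -0.0
```

>>> {"method": "play_rows", "body": {
  "rows": [
    [[0.31,0.1,0],-2.5],
    [[0.33,0.1,0],-2.5],
    [[0.32,0.08,0],-2.5],
    [[0.33,0.06,0],-2.5],
    [[0.33,0.05,0],-2.5],
    [[0.34,0.04,0],-2.5],
    [[0.33,0.02,0],-2.5],
    [[0.34,0.01,0],-2.5],
    [[0.34,-0.01,0],-2.5],
    [[0.33,-0.02,0],-2.5]
  ]
}}

```text
time: 10.45
position: [0.5667, 0.0181, 0.063]
tool_rot: [-1.912, 1.568, 2.633]
ft_force: [-4.1, 0.8, 0.1]
gripper_width: -0.0
```

>>> {"method": "play_rows", "body": {
  "rows": [
    [[0.34,-0.04,0],-2.5],
    [[0.33,-0.05,0],-2.5],
    [[0.33,-0.06,0],-2.5],
    [[0.32,-0.08,0],-2.5],
    [[0.33,-0.1,0],-2.5],
    [[0.31,-0.1,0],-2.5],
    [[0.32,-0.13,0],-2.5],
    [[0.3,-0.13,0],-2.5],
    [[0.31,-0.15,0],-2.5],
    [[0.29,-0.16,0],-2.5]
  ]
}}

```text
time: 11.45
position: [0.599, 0.0087, 0.0631]
tool_rot: [-1.994, 1.568, 2.115]
ft_force: [-2.6, 2.5, -0.1]
gripper_width: 0.002
```

```bash
python3 look.py b
```

```text
11.45 finger r,ang 0.07766055261608029 60.714713298627025 q6 2.1871109318080744
top squat_mid 0.45 [ 0.666 -0.083] r 0.108 ang -12.8
top spoke0 0.86 [ 0.579 -0.135] r 0.078 ang -76.8
top brake_tip 0.9 [0.516 0.209] r 0.272 ang 99.4
top brake_tip 0.16 [0.565 0.37 ] r 0.429 ang 89.5
top brake_pivot 0.66 [0.552 0.113] r 0.172 ang 92.9
scene squat_mid 0.73 [ 0.662 -0.074] r 0.102 ang -8.5
scene squat_mid 0.19 [ 0.544 -0.057] r 0.017 ang 174.1
scene spoke0 0.9 [ 0.611 -0.002] r 0.076 ang 48.8
scene spoke0 0.87 [ 0.493 -0.043] r 0.07 ang 167.0
scene spoke0 0.7 [ 0.584 -0.144] r 0.088 ang -74.7
scene can_mid 0.78 [0.534 0.036] r 0.099 ang 105.7
scene bottle_mid 0.64 [ 0.489 -0.13 ] r 0.101 ang -135.5
```

>>> {"method": "play_rows", "body": {
  "rows": [
    [[0.29,-0.18,0],-2],
    [[0.28,-0.18,0],-2],
    [[0.27,-0.2,0],-2],
    [[0.26,-0.21,0],-2],
    [[0.25,-0.22,0],-2],
    [[0.24,-0.24,0],-2],
    [[0.24,-0.24,0],-2],
    [[0.22,-0.25,0],-2],
    [[0.21,-0.26,0],-2],
    [[0.2,-0.27,0],-2]
  ]
}}

```text
time: 13.15
position: [0.6238, -0.0147, 0.0632]
tool_rot: [-1.212, 1.569, 2.548]
ft_force: [-2.3, 3.5, -0.1]
gripper_width: 0.005
```

>>> {"method": "play_rows", "body": {
  "rows": [
    [[0.18,-0.28,0],-2],
    [[0.18,-0.29,0],-2],
    [[0.16,-0.29,0],-2],
    [[0.08,-0.15,0],-1],
    [[0,0,0],0]
  ]
}}

```text
time: 13.65
position: [0.6302, -0.0255, 0.0633]
tool_rot: [0.835, 1.57, -1.809]
ft_force: [-1.8, 1.7, -1.1]
gripper_width: 0.002
```

```bash
python3 look.py c; python3 - <<'E'
import cv2,numpy as np
a=cv2.imread('pics/top_c.png')[150:250,220:370];b=cv2.imread('pics/scene_c.png')[170:300,150:300]
a=cv2.resize(a,(800,533),interpolation=2)
cv2.imwrite('pics/c1.png',a);cv2.imwrite('pics/c2.png',cv2.resize(b,(690,598),interpolation=2))
E
```

```text
13.65 finger r,ang 0.07690195984430884 25.812992747925264 q6 2.604160946886311
top can_mid 0.62 [0.598 0.038] r 0.104 ang 69.3
top brake_tip 0.57 [0.52  0.206] r 0.268 ang 98.8
top brake_tip 0.35 [0.547 0.116] r 0.175 ang 94.6
top brake_pivot 0.89 [0.55  0.127] r 0.187 ang 93.5
scene squat_mid 0.8 [ 0.628 -0.127] r 0.096 ang -45.5
scene spoke0 0.89 [ 0.631 -0.04 ] r 0.072 ang 15.5
scene spoke0 0.78 [ 0.533 -0.141] r 0.086 ang -109.1
scene spoke0 0.73 [ 0.509 -0.004] r 0.076 ang 133.4
scene can_mid 0.2 [ 0.478 -0.107] r 0.095 ang -150.0
scene bottle_mid 0.65 [ 0.469 -0.078] r 0.094 ang -168.2
```

View pics/c1.png

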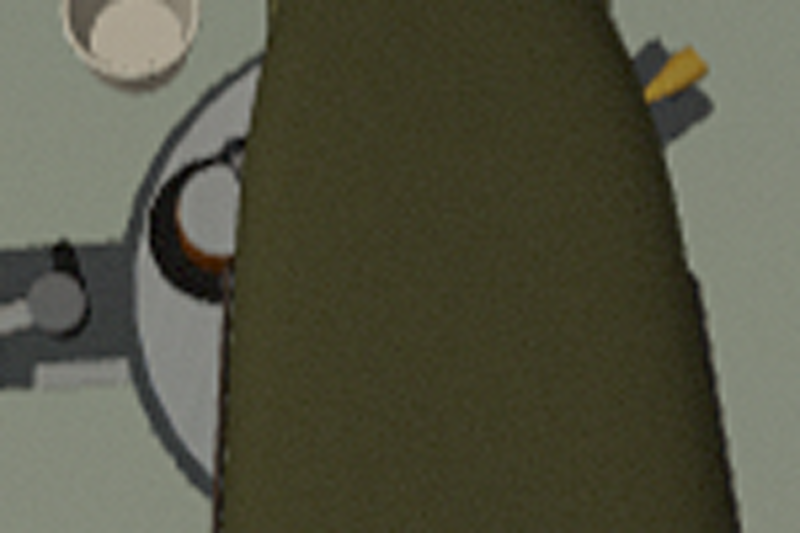

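View pics/c2.png

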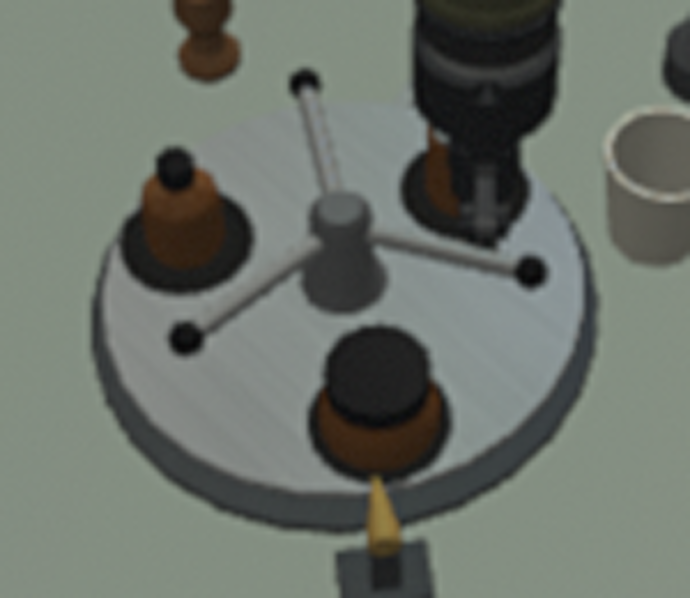

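The jar is slightly short of the pointer. In the scene crop its middle is at (379,405), while the pointer–hub line passes about x=366 there, so it needs about 6° more.

>>> {"method": "play_rows", "body": {
  "rows": [
    [[0.06,-0.15,0],-1],
    [[0.06,-0.15,0],-1],
    [[0.06,-0.16,0],-1],
    [[0.05,-0.16,0],-1],
    [[0.05,-0.16,0],-1],
    [[0,0,0],0]
  ]
}}

```text
time: 14.95
position: [0.6336, -0.0333, 0.0634]
tool_rot: [2.094, 1.57, -0.638]
ft_force: [0.8, 1.5, -0.1]
gripper_width: -0.001
```

```bash
python3 look.py d; python3 - <<'E'
import cv2
b=cv2.imread('pics/scene_d.png')[170:300,150:300];cv2.imwrite('pics/d2.png',cv2.resize(b,(690,598),interpolation=2))
from h import *
c=read_camera('scene');R=rot(c['attitude'])
def pr(p):
    v=c['K']@(R.T@(np.array(p)-c['position']));return v[:2]/v[2]
for e in landmark_of('scene','squat_mid')[:2]+landmark_of('scene','pointer_tip')[:2]+landmark_of('scene','hub')[:2]:print(e)
for h in [(.561,-.059),(.558,-.057)]:
  for a in (-50,-54.5,-59): print(h,a,'squat px',pr([h[0]+.098*np.cos(np.radians(a)),h[1]+.098*np.sin(np.radians(a)),.054]),'tip',pr([h[0]+.148*np.cos(np.radians(a)),h[1]+.148*np.sin(np.radians(a)),.056]),'hub',pr([*h,.078]))
E
```

```text
14.95 finger r,ang 0.07700223597852018 19.46119442597687 q6 2.6799381782567195
top spoke0 0.97 [ 0.525 -0.003] r 0.066 ang 122.7
top can_mid 0.61 [0.605 0.027] r 0.097 ang 62.7
top brake_tip 0.86 [0.526 0.21 ] r 0.271 ang 97.3
top brake_pivot 0.56 [0.544 0.117] r 0.176 ang 95.4
scene squat_mid 0.55 [ 0.617 -0.133] r 0.092 ang -53.0
scene spoke0 0.9 [ 0.631 -0.049] r 0.071 ang 8.4
scene spoke0 0.83 [0.516 0.004] r 0.077 ang 125.6
scene spoke0 0.73 [ 0.534 -0.136] r 0.081 ang -109.5
scene can_mid 0.53 [0.604 0.027] r 0.096 ang 63.6
scene bottle_mid 0.54 [ 0.461 -0.067] r 0.1 ang -175.6
scene brake_pivot 0.48 [0.611 0.013] r 0.087 ang 55.3
{'pixel': [228.7, 256.3], 'conf': 0.9}
{'pixel': [342.7, 213.9], 'conf': 0.79}
{'pixel': [230.2, 273.4], 'conf': 0.7}
{'pixel': [224.0, 218.8], 'conf': 0.78}
(0.561, -0.059) -50 squat px [231.11019469 255.52102147] tip [234.88022854 272.58492802] hub [224.05227938 218.80872233]
(0.561, -0.059) -54.5 squat px [228.02743034 255.95819054] tip [230.0607531  273.29441252] hub [224.05227938 218.80872233]
(0.561, -0.059) -59 squat px [224.91609142 256.18845542] tip [225.19120922 273.66956639] hub [224.05227938 218.80872233]
(0.558, -0.057) -50 squat px [230.45577483 254.42382052] tip [234.1940694  271.41076407] hub [223.44131458 217.83511928]
(0.558, -0.057) -54.5 squat px [227.37897907 254.85902097] tip [229.38425103 272.11694492] hub [223.44131458 217.83511928]
(0.558, -0.057) -59 squat px [224.27394148 255.08820206] tip [224.52492683 272.49027539] hub [223.44131458 217.83511928]
```

View pics/d2.png

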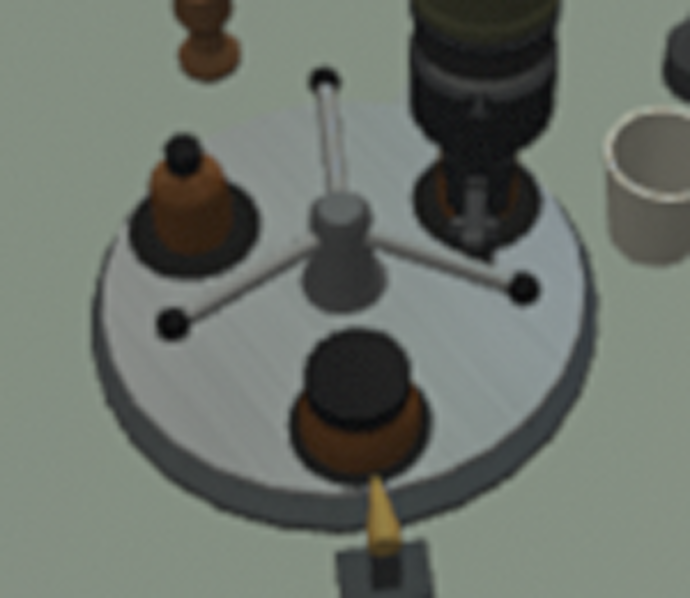

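The scene crop shows the squat jar's middle at about (360,410). By the camera model that is 228.5 px, about -53.5° against the pointer's -54.4°, so it is well within tolerance. Next I back off, lift, and go to the lever.

>>> {"method": "play_rows", "body": {
  "rows": [
    [[-0.1,0.25,0],0],
    [[-0.1,0.3,0],0],
    [[0,0,1],0],
    [[0,0,2],0],
    [[0,0,3],0],
    [[0,0,4],0],
    [[0,0,3],0],
    [[-1,3,0],0],
    [[-1.5,4.5,0],0],
    [[-1.5,4.5,0],0]
  ]
}}

```text
time: 16.85
position: [0.5911, 0.0933, 0.1946]
tool_rot: [2.884, 1.569, 0.151]
ft_force: [1.1, 0.6, 0.2]
gripper_width: 0.001
```

>>> {"method": "play_rows", "body": {
  "rows": [
    [[-1.5,4.5,0],0],
    [[-1.2,3.5,0],0],
    [[-0.7,1.7,0],0],
    [[0,0,0],0],
    [[0,0,0],0]
  ]
}}

```text
time: 17.35
position: [0.5571, 0.1898, 0.194]
tool_rot: [2.297, 1.57, -0.433]
ft_force: [0.5, -0.7, -0.5]
gripper_width: 0.0
```

```bash
python3 look.py e; python3 - <<'E'
from h import *
s=read_state();print(s['position'],np.round(rot(s['tool_rot']),2),s['q'])
c=wrist();cv2.imwrite('pics/w2.png',c['image'])
for k,z in dict(brake_pivot=.056,brake_tip=.056).items():
    for d in landmark_of('wrist',k)[:3]: print(k,round(d['conf'],2),np.round(d['pixel']),np.round(at_z(c,d['pixel'],z)[:2],3))
E
```

```text
17.35 finger r,ang 0.2488046565971811 90.89412851876067 q6 3.0590036614974863
top squat_mid 0.97 [ 0.62  -0.131] r 0.093 ang -50.7
top spoke0 0.94 [ 0.638 -0.043] r 0.079 ang 11.9
top spoke0 0.91 [ 0.518 -0.002] r 0.072 ang 127.1
top spoke0 0.89 [ 0.527 -0.132] r 0.081 ang -114.9
top can_mid 0.58 [0.603 0.032] r 0.1 ang 65.3
top bottle_mid 0.72 [0.596 0.028] r 0.094 ang 67.9
top bottle_mid 0.53 [ 0.46  -0.062] r 0.101 ang -178.0
top brake_tip 0.54 [0.532 0.204] r 0.265 ang 96.3
top brake_pivot 0.54 [0.547 0.117] r 0.176 ang 94.6
scene squat_mid 0.56 [ 0.617 -0.138] r 0.097 ang -54.8
scene spoke0 0.75 [ 0.634 -0.054] r 0.073 ang 3.8
scene spoke0 0.7 [ 0.524 -0.001] r 0.068 ang 122.6
scene spoke0 0.7 [ 0.484 -0.113] r 0.094 ang -145.1
scene spoke0 0.6 [ 0.531 -0.134] r 0.08 ang -112.0
scene can_mid 0.59 [0.604 0.031] r 0.1 ang 64.7
scene can_mid 0.57 [ 0.616 -0.138] r 0.096 ang -55.0
scene bottle_mid 0.81 [ 0.46  -0.071] r 0.102 ang -173.4
scene bottle_mid 0.56 [ 0.619 -0.141] r 0.101 ang -54.7
scene bottle_mid 0.36 [ 0.611 -0.   ] r 0.077 ang 49.5
scene brake_tip 0.73 [0.514 0.19 ] r 0.254 ang 100.7
scene brake_pivot 0.62 [0.556 0.116] r 0.175 ang 91.7
[0.55712507 0.18954272 0.19330234] [[ 0.    0.4  -0.92]
 [-0.   -0.92 -0.4 ]
 [-1.    0.    0.  ]] [ 3.27955727e-01  3.85828419e-01 -5.30208823e-02  1.13196130e+00
 -4.37909654e-05  3.05945469e+00]
brake_pivot 0.73 [323. 215.] [0.551 0.115]
brake_tip 0.9 [226. 206.] [0.523 0.203]
```

View pics/w2.png

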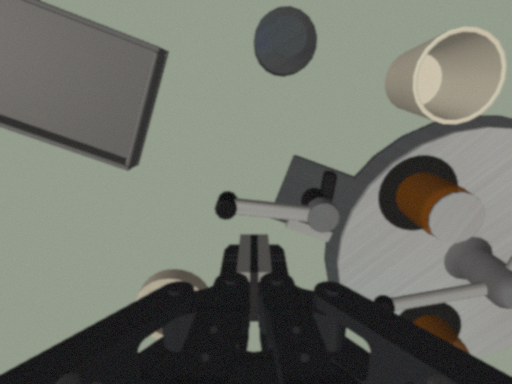

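The wrist view shows the lever from pivot (323,215) to knob (226,206), with clear floor on the near side. The fingers are on the clockwise side of the bar with a gap of about 10 mm. The turntable averages about -54° against -54.7° for the pointer. I'll descend and sweep the lever counter-clockwise.

>>> {"method": "play_rows", "body": {
  "rows": [
    [[0,0,-3],0],
    [[0,0,-3],0],
    [[0,0,-3],0],
    [[0,0,-2.5],0],
    [[0,0,-2],0],
    [[0,0,-1.6],0],
    [[0,0,0],0],
    [[0,0,0],0]
  ]
}}

```text
time: 19.0
position: [0.557, 0.1897, 0.0424]
tool_rot: [-0.147, 1.57, -2.878]
ft_force: [0.4, -0.0, -0.2]
gripper_width: 0.002
```

```bash
python3 arc.py .550 .116 .071 84.5 3 31 0
```

```text
[[-0.37, 0.02], [-0.37, 0.01], [-0.37, -0.01], [-0.37, -0.04], [-0.37, -0.05], [-0.37, -0.07], [-0.36, -0.09], [-0.35, -0.11], [-0.35, -0.12], [-0.34, -0.15]]
[[-0.34, -0.16], [-0.32, -0.18], [-0.32, -0.2], [-0.3, -0.21], [-0.3, -0.23], [-0.28, -0.25], [-0.26, -0.25], [-0.26, -0.28], [-0.24, -0.28], [-0.22, -0.3]]
[[-0.21, -0.31], [-0.19, -0.31], [-0.17, -0.33], [-0.16, -0.34], [-0.14, -0.34], [-0.12, -0.35], [-0.1, -0.36], [-0.09, -0.36], [-0.06, -0.37], [-0.05, -0.37]]
[[-0.02, -0.37]]
[55.68 18.67] [47.91 11.91]
```

>>> {"method": "play_rows", "body": {
  "rows": [
    [[-0.37,-0.02,0],1],
    [[-0.37,-0.02,0],1],
    [[-0.37,-0.04,0],2],
    [[-0.37,-0.07,0],2],
    [[-0.37,-0.08,0],3],
    [[-0.37,-0.1,0],3],
    [[-0.36,-0.12,0],3],
    [[-0.35,-0.14,0],3],
    [[-0.35,-0.15,0],3],
    [[-0.34,-0.18,0],3]
  ]
}}

```text
time: 20.0
position: [0.5217, 0.1815, 0.0436]
tool_rot: [3.059, 1.567, 0.75]
ft_force: [0.7, 1.3, 0.4]
gripper_width: 0.004
```

>>> {"method": "play_rows", "body": {
  "rows": [
    [[-0.34,-0.16,0],3],
    [[-0.32,-0.18,0],3],
    [[-0.32,-0.2,0],3],
    [[-0.3,-0.21,0],3],
    [[-0.3,-0.23,0],3],
    [[-0.28,-0.25,0],3],
    [[-0.26,-0.25,0],3],
    [[-0.26,-0.28,0],3],
    [[-0.24,-0.28,0],3],
    [[-0.22,-0.3,0],3]
  ]
}}

```text
time: 21.0
position: [0.4929, 0.1579, 0.0435]
tool_rot: [2.61, 1.568, 0.824]
ft_force: [-0.4, 1.5, 0.7]
gripper_width: 0.001
```

>>> {"method": "play_rows", "body": {
  "rows": [
    [[-0.21,-0.31,0],3],
    [[-0.19,-0.31,0],3],
    [[-0.17,-0.33,0],3],
    [[-0.16,-0.34,0],3],
    [[-0.14,-0.34,0],3],
    [[0,0,0],0]
  ]
}}

```text
time: 21.6
position: [0.4846, 0.1429, 0.0436]
tool_rot: [2.691, 1.565, 1.166]
ft_force: [0.6, 6.3, 0.3]
gripper_width: -0.001
```

```bash
python3 look.py f | grep -v spoke
```

```text
21.6 finger r,ang 0.21585883043840695 110.74138882016793 q6 1.8085767634969563
top squat_mid 0.56 [ 0.621 -0.136] r 0.098 ang -52.1
top can_mid 0.8 [0.606 0.03 ] r 0.1 ang 63.2
top bottle_mid 0.59 [ 0.462 -0.075] r 0.1 ang -170.7
top brake_pivot 0.74 [0.548 0.126] r 0.186 ang 94.2
scene squat_mid 0.86 [ 0.621 -0.135] r 0.097 ang -52.0
scene can_mid 0.74 [0.603 0.029] r 0.098 ang 64.6
scene bottle_mid 0.64 [ 0.462 -0.068] r 0.1 ang -174.8
scene bottle_mid 0.38 [ 0.628 -0.048] r 0.068 ang 9.7
scene brake_tip 0.89 [0.475 0.125] r 0.203 ang 114.9
scene brake_pivot 0.92 [0.558 0.121] r 0.18 ang 91.0
```

The force jumped from 1.5 N to 6.3 N, so the lever is probably at its stop. I'll push slightly further to confirm.

>>> {"method": "play_rows", "body": {
  "rows": [
    [[-0.03,-0.15,0],0],
    [[-0.03,-0.15,0],0],
    [[0,0,0],0],
    [[0,0,0],0],
    [[0,0,0],0]
  ]
}}

```text
time: 22.8
position: [0.4846, 0.1427, 0.0438]
tool_rot: [2.835, 1.559, 1.311]
ft_force: [0.0, 12.0, -2.1]
gripper_width: 0.006
```

It has stalled at 12 N without moving, so that is the stop. I'll retreat outward, lift, and check.

>>> {"method": "play_rows", "body": {
  "rows": [
    [[0,0.4,0],0],
    [[0,0.6,0],0],
    [[0,0.8,0],0],
    [[0,0,2],0],
    [[0,0,4],0],
    [[0,0,4],0],
    [[0,0,4],0],
    [[-1,4,1],0],
    [[-2,4,0],0],
    [[-2,4,0],0]
  ]
}}

```text
time: 23.8
position: [0.4332, 0.2771, 0.1934]
tool_rot: [1.999, 1.569, 0.471]
ft_force: [0.5, -0.5, 0.4]
gripper_width: -0.0
```

>>> {"method": "play_rows", "body": {
  "rows": [
    [[-2,4,0],0],
    [[-2,4,0],0],
    [[-2,4,0],0],
    [[-1,2,0],0],
    [[0,0,0],0],
    [[0,0,0],0],
    [[0,0,0],0]
  ]
}}

```text
time: 24.5
position: [0.3634, 0.4147, 0.1922]
tool_rot: [-0.174, 1.57, -1.702]
ft_force: [-0.3, -0.7, -0.6]
gripper_width: 0.0
```

```bash
python3 look.py g; python3 - <<'E'
import cv2
b=cv2.imread('pics/top_g.png')[90:310,160:400];cv2.imwrite('pics/g1.png',cv2.resize(b,None,fx=2.7,fy=2.7,interpolation=2))
E
```

```text
24.5 finger r,ang 0.513243951945224 112.6457555211263 q6 2.379543347331559
top spoke0 0.97 [ 0.531 -0.124] r 0.071 ang -114.7
top spoke0 0.96 [ 0.633 -0.05 ] r 0.072 ang 7.1
top spoke0 0.87 [ 0.524 -0.007] r 0.063 ang 125.3
top can_mid 0.73 [0.604 0.029] r 0.098 ang 64.2
top bottle_mid 0.61 [ 0.461 -0.068] r 0.1 ang -175.0
top brake_tip 0.67 [0.467 0.134] r 0.214 ang 115.9
top brake_pivot 0.9 [0.548 0.123] r 0.182 ang 94.1
scene squat_mid 0.91 [ 0.618 -0.133] r 0.093 ang -52.4
scene spoke0 0.96 [ 0.534 -0.132] r 0.078 ang -110.6
scene spoke0 0.8 [ 0.632 -0.049] r 0.072 ang 8.2
scene spoke0 0.7 [0.519 0.006] r 0.077 ang 122.8
scene spoke0 0.56 [ 0.471 -0.082] r 0.093 ang -165.4
scene can_mid 0.56 [0.601 0.019] r 0.088 ang 62.7
scene bottle_mid 0.83 [ 0.468 -0.068] r 0.093 ang -174.4
scene brake_tip 0.77 [0.463 0.117] r 0.201 ang 119.3
scene brake_tip 0.47 [ 0.629 -0.159] r 0.121 ang -55.8
scene brake_tip 0.43 [0.558 0.111] r 0.17 ang 90.9
scene brake_pivot 0.81 [0.564 0.118] r 0.177 ang 88.9
scene brake_pivot 0.15 [ 0.621 -0.036] r 0.065 ang 20.6
```

View pics/g1.png

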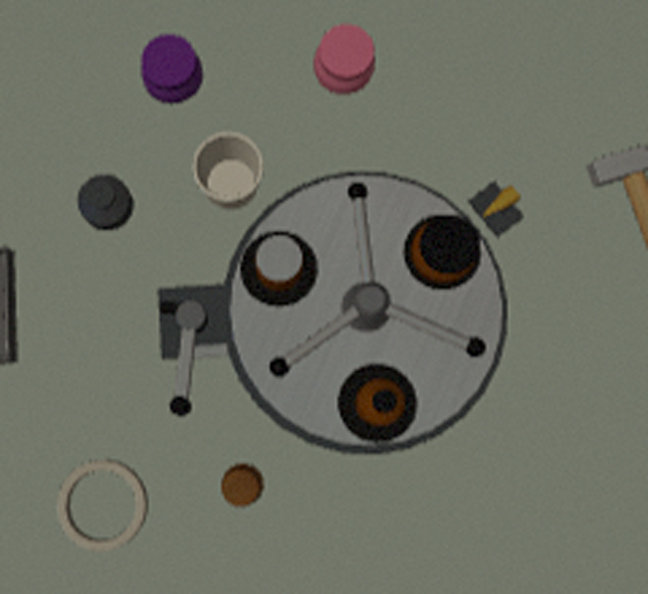

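The top crop shows the jar on its mat at (442,252), on the line from the hub foot (368,308) to the pointer tip (487,215) to within about 1°. All three jars are upright and the bystanders are where they were.

The lever runs from (190,315) to (180,406), at about 173.6° in the world. That is 1.39 rad from the outward radial direction (93.9°), which agrees with the 1.4 rad stop and the force stall. I'm handing the job in.

```bash
python3 -c "
from cell import *
print(close_job())"
```

```text
the job is handed in; nothing more can be done
None
```

The squat jar now stands in front of the pointer and the brake lever is at its stop. I handed the job in at about 24.6 s of robot time; no verdict is reported.

- **Turntable:** I pushed one spoke about 168° clockwise with the shut fingertips at about 0.44 rad/s. All three jars stayed upright. The last readings put the squat jar at about -52° to -55° and the pointer at about -54.5°, an error of a few millimetres against the 14 mm allowed.
- **Brake:** I swept the lever counter-clockwise until it stalled at 12 N without moving, against about 1.5 N while it was turning. In the last top picture it lies about 1.39 rad from the outward direction. I took outward as joint zero; the lever only turned about 67°, so this assumes it started near 0.2 rad.
- **At hand-in:** The arm was clear of everything and the bystanders were where they started.

The network readings scattered by a few degrees. Single squat-jar readings after the last push ran from -50.7° to -54.8°, and in the last top picture the network missed the squat jar. For that picture I judged the jar against the pointer line by eye, which agreed to within about 1°.

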